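# Clamp a flanged pipe to a test stub

### The job

Lay the loose flanged pipe in the two saddles of the test stand with its round flange towards the stub, then push it along and press it firmly against the stub, without ramming it, so that the two flanges seat face to face. Swing the hinged upper half of the clamp ring over both flanges and bring the swing latch up over its forked lug until the latch stands upright and holds the ring squeezed shut. Let go of everything and leave the other things on the table where they are.

Things in the scene. Friction and masses are not known exactly. Their poses are not given: they have to be found in the camera images.
- stand: test stand, bolted down: steel base plate 12 mm thick (x -75 to 55, y -105 to 140 mm) with a stub pipe on a post (88 mm high, y -71 to -105), lower half of a clamp ring, two V saddles. Origin on the table under the stub's flange face. y: along the pipe axis (60 mm up, at x = 0) from stub to open end; x: from the latch side to the ring's hinge; z up
- stub: the fixed steel stub pipe with its flange (diameter 52, 8 mm thick), part of the stand; origin at the centre of the flange face; axes as the stand's. Seating the flanges takes a firm push of the pipe along -y, about 10 to 15 N at the hand (sliding in the saddles alone takes about 3 N); 60 N is ramming
- stub_face (a point): centre of the stub's flange face, on the pipe axis 60 mm above the table, looking to +y; axes as the stand's. Flange diameter 52, 8 mm thick. The lower half ring under it is an open trough with 3 mm of room round the flange, so a pipe lowered with its flange between stub and saddle_1 (34 mm apart) rests in the saddles and can then slide along -y up to the stub
- saddle_1 (a point): V saddle nearer the stub: pipe axis above its middle, 40 mm from stub_face; axes as the stand's. 12 mm long along y, 50 mm across, top about 62 mm above the table, carries a 32 mm pipe on the pipe axis
- saddle_2 (a point): V saddle at the open end, the same, 104 mm from stub_face. Between the saddles (52 mm clear) there is room for fingers down to the base plate
- pipe: loose steel pipe, 150 mm long, 0.35 kg, 32 mm thick, lying level on the table (origin 26 mm up). Round flange at one end (diameter 52, 8 mm thick), hexagon at the other (52 mm across flats, 20 mm long). Origin on its axis at mid length; y along the axis from flange (face at -75 mm) to hexagon (55 to 75 mm). It balances near its origin
- pipe_face (a point): centre of the loose pipe's flange face, on its axis; axes as the pipe's. Fully home it lies at stub_face
- jaw (a joint): upper half of the clamp ring, rad: about 1.9 leaning back open, 0 shut. Below about 1.0 it falls shut, above 1.6 open. Resting on its rubber pad it reads about 0.025; only the latch, or a steady push of about 8 N on the lug, squeezes it to 0.012 or less. Its groove takes the two flanges (16 mm) only if they stand less than 2.5 mm apart, otherwise it stops early
- jaw_lug (a point): middle of the jaw's forked lug, 100 mm from the hinge line. Lug: 30 mm wide along y, 10 mm thick, reaching 76 to 109 mm from the hinge line, with a 12 mm slot open at its free end. Jaw shut: it points to the stand's -x, 60 mm above the table; jaw open: it stands up. It can be pinched across the 30 mm and turns between the fingers
- jaw_hinge (a point): middle of the jaw's hinge line, parallel to the stand's y, at x = 42, y = 0, z = 60 mm of the stand. The lug swings on a circle about it; the point's axes turn with the jaw and are the stand's when shut
- latch (a joint): swing latch, rad: 0 upright (shut), about 1.0 leaning out to the stand's -x, stop at -0.03. Friction keeps it where it is left. From about 0.25 down its cross pin rides over the lug's end and presses the ring on its rubber pad: this takes 5 to 12 N at the grip; upright, it stays over
- latch_grip (a point): middle of the latch's flat grip, 88 mm from the pivot: 16 mm wide along the stand's y, 10 mm thick, ends 14 mm beyond this point. Can be pinched across the 16 mm and turns between the fingers. The cross pin (28 mm long, 10 mm thick) is 48.5 mm from the pivot
- latch_pivot (a point): the latch's pivot, at x = -58, y = 0, z = 22 mm of the stand, axis parallel to y; the point's axes turn with the latch and are the stand's when upright
- hold_weight: bystander: dark iron weight with a ring, 35 x 55 x 71 mm, origin at the centre of its underside
- driver: bystander: screwdriver lying down, 223 mm long along its y, 27 mm thick, origin at the middle of its underside
- marker: bystander: red marker pen lying down, 135 mm long along its y, 16 mm thick, origin at the middle of its underside
There are look-alikes about, which are no part of the job. Leave any orange or yellow look-alike of the pipe alone.

How it is judged:
By the outcome, as a careful person would: the job done as asked, in the order asked, and still so for the second after the job is handed in, with the robot touching nothing.
It also fails if it takes over 72 s, if anything falls off the work surface, if the arm or the gripper's body presses on something with over 40 N, if the wrist force passes 120 N, or if a joint passes its speed limit or range.

### The arm

A 7-joint arm with a two-finger parallel gripper is mounted at the origin on a cart in front of the work surface, level with it; the furniture and walls round the work are solid. World frame = base frame: x ahead of the robot, y to its left, z up, the work surface at z = 0. Lengths are in m, angles in rad, forces in N, time in s.
With the tool pointing down it reaches from about 0.425 to 0.925 m from the base axis. Payload 6.8 kg.
Tool frame: the origin (TCP) lies on the centre line of the jaws, within the pads' length; the fingertips stand 19 mm ahead of it and the grasp point (between the pads) is the TCP; z points along the fingers, x is the direction in which the jaws open and shut, and the axes are right-handed (so a half turn about z gives the same grasp; the last joint's range is limited). The gripper opens to 88 mm and grips with 3 to 60 N. Pads are 20 mm wide; open, the fingers measure 115 mm over their backs; the gripper's body (75 mm by 178 mm) begins 61 mm behind the grasp point.
Start: joints at [-1.293, 0.477, 0.022, 1.555, -0.011, 1.109, -0.083], TCP at [0.254, 0.625, 0.202] pointing down, gripper open.
Joint ranges: [-2.96, 2.96], [-0.34, 2.1], [-1.41, 1.46], [0.24, 2.44], [-1.37, 4.51], [0.17, 1.92], [-2.96, 2.96]. Speed limits (rad/s): [2.39, 2.39, 3.14, 3.14, 3.14, 3.14, 3.14].

### API

Orientations are given as a unit quaternion [w, x, y, z].
In Python, from workcell import r, capture gives the robot as it stands.
- The arm moves only by the tool drive_tool, never from a script. Its argument "plan" is a list of rows, each a list of 2 entries, a list of its own where there are three numbers: the shift along the tool's x, y, z in m, then the turn, a rotation vector about the tool's x, y, z in rad. In form: [[[x, y, z], [ax, ay, az]], ...]. A call has 1 to 12 rows; each row shifts and turns the commanded pose from where the row before left it, along the tool's axes as they then stand; what a row does not reach is not made up. A row lasts 1/8 s, in which the tool goes at most 62.5 mm and 10.7 degrees, less where a joint would pass 70% of its speed; a pose out of reach is approached as far as the arm can. A call is refused whole if a number of a shift passes 0.0625 or a number of a turn 0.188, either way. A call with a gripper value outside its range is refused whole. "grip" is the opening, from -1 (shut) to 1 (fully open), set as the call begins (left out, the last holds). The fingers move at their own pace and stop on an object; "newtons" is the grip in N (left out, the last holds). Time passes only in rows, so rows that do not move let the fingers close. It gives the time, the measured TCP pose, the force and the opening at its end, in the units of the state.
- r.sense(): the state, without advancing time (a new reading comes with each control period).
- capture(name): name is "side" or "top" or "wrist"; returns a dict with "pixels" (400x640x3 uint8, red, green, blue), "camera_matrix" (3x3 intrinsics, pixels), "extrinsics" (4x4, takes a point from world to camera coordinates); the wrist camera has in their place "tool_from_camera" (4x4, takes a point from camera to tool coordinates, whose origin is the TCP and whose axes are the tool frame's). Camera axes: x right, y down, z forward; pixel columns grow to the right and rows downward; lengths in m; the calibration is good to about 2 mm. A picture is of the moment at which its call begins: read the wrist's pose just before it. There is no depth.
- r.hand_in(): hands the job in, once; it reports no verdict.
The state is a dict: "time": time; "joint_pos": joint angles; "joint_velocities": joint speeds; "joint_torque": joint torques, N m; "ee_pos": TCP position; "tool_rot": TCP orientation; "wrist_force": force on the tool from outside, world axes, zero at the start; "moment": the same for the moment, N m; "width": finger opening in m.
Only numpy, scipy, OpenCV 4.12 (cv2) and the standard library are available. Lean on these libraries where they do the work, as an engineer would, in place of code of your own. Each camera call takes 0.05 s, during which the arm holds its last target. There are 200 camera calls.

## Working session

There is one attempt and no reset: what is moved stays moved. The work goes in short steps, Python scripts to look and compute and a tool call to move; the robot and the scene stay as the last step left them, time stands still between calls to the robot, and variables do not carry over. Pictures are saved under pics/ and viewed, about 8 in all and at most 12, crops included, and the job is handed in when it is done.

Besides the shell and the picture viewer there is one more tool, called after ">>>" as a command line: name --argument value ..., lists and objects as JSON in quotes. drive_tool: Moves the arm, as the interface text tells. Its arguments: {"type":"object","properties":{"plan":{"type":"array"},"grip":{"type":"number"},"newtons":{"type":"number"}},"required":["plan"]}

```bash
ls; mkdir -p pics
python3 - <<'E'
from workcell import r,capture
import cv2,numpy as np
print(r.sense())
for n in("top","side"):
    c=capture(n);cv2.imwrite(f"pics/{n}0.png",c["pixels"][:,:,::-1]);np.savez(f"{n}0.npz",**c);print(n,c["camera_matrix"],c["extrinsics"])
E
```

```text
pics
{'time': 0.0, 'joint_pos': array([-1.29312985,  0.47777272,  0.0223198 ,  1.5564243 , -0.01150071,
        1.10932115, -0.0830914 ]), 'joint_velocities': array([-0.00189415,  0.0001162 , -0.00296676, -0.00102315, -0.00046286,
        0.00059493, -0.00028198]), 'joint_torque': array([ 1.92916132e-04, -5.82847095e+01,  1.53441802e+00, -2.72611248e+01,
       -5.44211303e-02,  1.69448520e-02,  1.16757988e-04]), 'ee_pos': array([0.25374699, 0.62480291, 0.20131121]), 'tool_rot': array([ 5.51767799e-04,  8.29525145e-01,  5.58468643e-01, -7.09564018e-04]), 'wrist_force': array([-0.14055682, -0.87436309,  0.18328743]), 'moment': array([0.02409699, 0.01340065, 0.03679601]), 'width': 0.08765107927866585}
top [[455.5777247    0.         322.37681731]
 [  0.         455.5777247  201.83947745]
 [  0.           0.           1.        ]] [[-0.00559644 -0.99998115 -0.00252424  0.04083533]
 [-0.9828696   0.00596566 -0.18420573  0.63749531]
 [ 0.18421732  0.0014501  -0.98288447  1.33034838]
 [ 0.          0.          0.          1.        ]]
side [[472.57235279   0.         319.42349948]
 [  0.         472.57235279 194.93507799]
 [  0.           0.           1.        ]] [[-0.98661163 -0.16246717 -0.0142094   0.63432809]
 [-0.05638658  0.42157275 -0.90503976  0.11110553]
 [ 0.15302955 -0.89212154 -0.42508954  1.69477402]
 [ 0.          0.          0.          1.        ]]
```

View pics/top0.png

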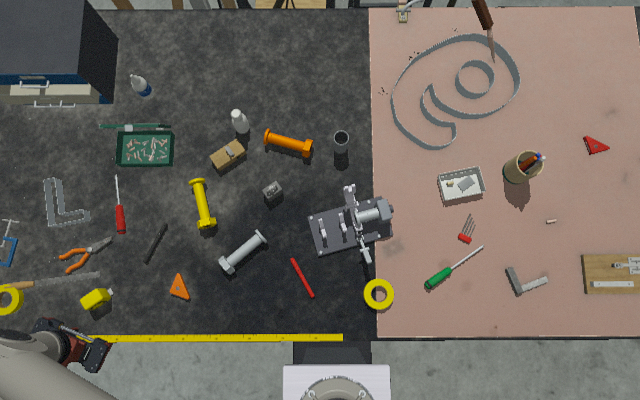

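View pics/side0.png

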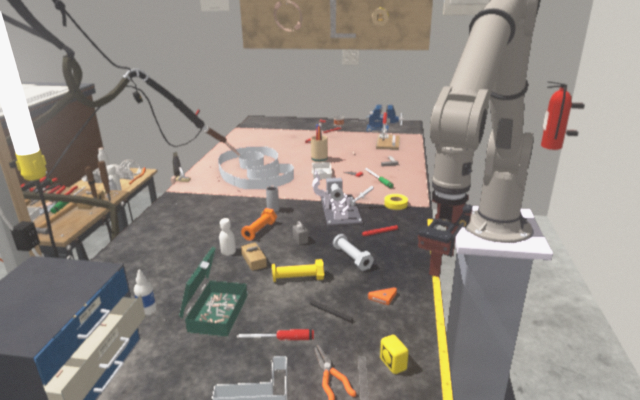

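Top view: the candidates for the pipe are the grey one (243,252), a yellow look-alike (202,203) and an orange one (288,143). Grey steel fits the description, so I choose that. The stand is at (350,225), with its stub to the right (380,210) and the latch near (364,255). I'll check this in a close crop.

Run:
```python
import cv2,numpy as np
a=cv2.imread("pics/top0.png")
p=cv2.resize(a[222:282,210:280],None,fx=5.6,fy=5.6,interpolation=cv2.INTER_CUBIC)
s=cv2.resize(a[175:275,300:400],None,fx=4,fy=4,interpolation=cv2.INTER_CUBIC)
o=np.zeros((400,800,3),np.uint8);o[:p.shape[0],:p.shape[1]]=p;o[:400,400:800]=s
cv2.imwrite("pics/crop0.png",o)
```

```text
(no output)
```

View pics/crop0.png

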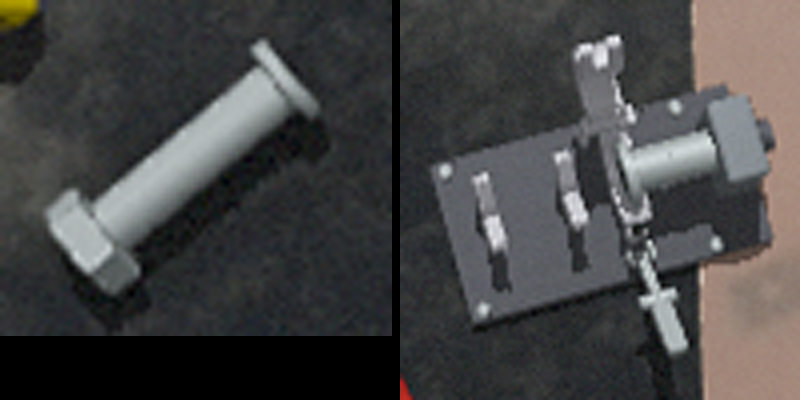

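```bash
cat > h.py <<'E'
import numpy as np,cv2
from scipy.spatial.transform import Rotation as R
def ray(c,uv,T=None):
    """origin, direction (world). T: world_from_camera for the wrist"""
    E=np.linalg.inv(c["extrinsics"]) if T is None else T
    d=np.linalg.inv(c["camera_matrix"])@np.array([uv[0],uv[1],1.]);return E[:3,3],E[:3,:3]@d
def onz(c,uv,z,T=None):
    o,d=ray(c,uv,T);return o+d*(z-o[2])/d[2]
def wristT(s,c):
    q=s["tool_rot"];T=np.eye(4);T[:3,:3]=R.from_quat([q[1],q[2],q[3],q[0]]).as_matrix();T[:3,3]=s["ee_pos"];return T@c["tool_from_camera"]
def proj(c,P,T=None):
    E=c["extrinsics"] if T is None else np.linalg.inv(T)
    p=E[:3,:3]@np.asarray(P,float)+E[:3,3];p=c["camera_matrix"]@p;return p[:2]/p[2]
def rigid2(A,B):
    A=np.array(A,float);B=np.array(B,float)[:,:2];a=A-A.mean(0);b=B-B.mean(0)
    th=np.arctan2((a[:,0]*b[:,1]-a[:,1]*b[:,0]).sum(),(a*b).sum());M=np.array([[np.cos(th),-np.sin(th)],[np.sin(th),np.cos(th)]])
    t=B.mean(0)-M@A.mean(0);return th,t,B-(A@M.T+t)
E
python3 - <<'E'
from h import *
c=dict(np.load("top0.npz"))
P=lambda x,y:(210+x/5.6,222+y/5.6)
S=lambda x,y:(300+(x-400)/4,175+y/4)
f=onz(c,P(290,76),.026);a=onz(c,P(278,88),.026);b=onz(c,P(113,230),.026)
d=(b-a)[:2];d/=np.linalg.norm(d);print("flange",f,"dir y",d,"angle",np.degrees(np.arctan2(d[1],d[0])),"origin",f[:2]+.075*d)
h=onz(c,P(75,265),.026);print("hex end",h,np.linalg.norm(h-f))
cor=[S(432,168),S(475,325),S(725,88),S(772,242)]
B=[onz(c,u,.012) for u in cor]
A=[(.055,.140),(-.075,.140),(.055,-.105),(-.075,-.105)]
th,t,e=rigid2(A,B);print("stand",np.degrees(th),t,e*1e3)
E
```

```text
flange [0.53929416 0.22454756 0.026     ] dir y [-0.65708831  0.75381361] angle 131.07818688938016 origin [0.49001253 0.28108358]
hex end [0.43694892 0.33942076 0.026     ] 0.15385187508428194
stand 15.15413225815117 [ 0.58271813 -0.06404394] [[-0.72888282 -2.9153573 ]
 [ 2.04784714 -2.14293467]
 [-2.23697319  2.01599353]
 [ 0.91800887  3.04229844]]
```

Close crop: grey pipe with a round flange at upper right, full-image pixel (262,235), and a hexagon at lower left (224,269), as described. The stand's jaw is open upwards at top (350,187), and the latch leans out towards the robot at (366,257).

```bash
cat >> h.py <<'E'
def down(deg,tilt=0):
    """tool pointing down, tool x at world angle deg; tilt about tool x"""
    a=np.radians(deg);x=np.array([np.cos(a),np.sin(a),0]);z=np.array([0,0,-1.]);return np.c_[x,np.cross(z,x),z]@R.from_rotvec([tilt,0,0]).as_matrix()
def rows(s,p,Rt,n):
    """equal tool-frame step for n rows from the sensed state s to position p, orientation Rt"""
    q=s["tool_rot"];R0=R.from_quat([q[1],q[2],q[3],q[0]]).as_matrix()
    w=R.from_matrix(R0.T@Rt).as_rotvec()/n;k=R.from_rotvec(w).as_matrix()
    A=sum(R0@np.linalg.matrix_power(k,i) for i in range(n))
    sh=np.linalg.solve(A,np.asarray(p)-s["ee_pos"]);print(n,"x",np.round(sh,4),np.round(w,4))
E
python3 - <<'E'
from h import *
from workcell import r
rows(r.sense(),[.49,.281,.20],down(41.1),9)
E
```

```text
9 x [-0.0171  0.0435  0.0002] [0.0001 0.0002 0.052 ]
```

>>> drive_tool --plan '[[[-0.0171, 0.0435, 0], [0, 0, 0.052]], [[-0.0171, 0.0435, 0], [0, 0, 0.052]], [[-0.0171, 0.0435, 0], [0, 0, 0.052]], [[-0.0171, 0.0435, 0], [0, 0, 0.052]], [[-0.0171, 0.0435, 0], [0, 0, 0.052]], [[-0.0171, 0.0435, 0], [0, 0, 0.052]], [[-0.0171, 0.0435, 0], [0, 0, 0.052]], [[-0.0171, 0.0435, 0], [0, 0, 0.052]], [[-0.0171, 0.0435, 0], [0, 0, 0.052]], [[0, 0, 0], [0, 0, 0]]]' --grip 1

```text
time: 1.35
ee_pos: [0.4919, 0.2772, 0.2022]
tool_rot: [0.001, 0.938, 0.347, -0.0]
wrist_force: [-1.1, -0.3, -0.3]
width: 0.0881
```

```bash
cat >> h.py <<'E'
def shot(n,name):
    from workcell import r,capture
    s=r.sense();c=capture(n)
    T=wristT(s,c) if n=="wrist" else np.linalg.inv(c["extrinsics"])
    cv2.imwrite(f"pics/{name}.png",c["pixels"][:,:,::-1]);np.savez(name+".npz",pixels=c["pixels"],camera_matrix=c["camera_matrix"],extrinsics=np.linalg.inv(T),T=T);return s,c,T
E
python3 - <<'E'
from h import *
s,c,T=shot("wrist","w1");print(s["time"],s["ee_pos"],T,c["camera_matrix"],c["tool_from_camera"])
E
```

```text
1.35 [0.49194509 0.27719445 0.20216713] [[ 7.58600501e-01  6.29778557e-01  1.67045649e-01  4.46332423e-01]
 [ 6.51555587e-01 -7.32940868e-01 -1.95634866e-01  3.29179261e-01]
 [-7.72060826e-04  2.57248233e-01 -9.66345047e-01  3.84669154e-01]
 [ 0.00000000e+00  0.00000000e+00  0.00000000e+00  1.00000000e+00]] [[322.31338833   0.         323.42174695]
 [  0.         322.31338833 201.33301138]
 [  0.           0.           1.        ]] [[ 9.99999960e-01  1.61355450e-04  2.32695708e-04 -9.20081892e-04]
 [-2.15489150e-04  9.66759670e-01  2.55686710e-01 -6.88597786e-02]
 [-1.83704382e-04 -2.55686750e-01  9.66759666e-01 -1.82612728e-01]
 [ 0.00000000e+00  0.00000000e+00  0.00000000e+00  1.00000000e+00]]
```

View pics/w1.png

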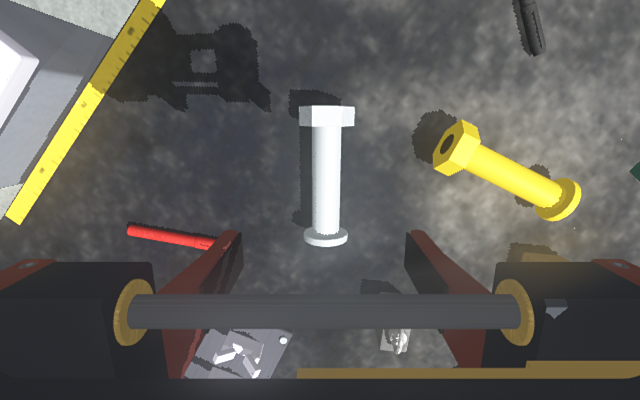

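Wrist view: the pipe is centred, with the tube from (327,126) to (326,228), the hexagon at (327,115) and the flange at (326,237).

Run:
```python
from h import *
from workcell import r
c=dict(np.load("w1.npz"));T=c["T"];g=c["pixels"].min(2)
mm=[]
for v in range(135,225,10):
    u=np.where(g[v,270:390]>140)[0]+270;mm.append((v,(u.min()+u.max())/2,u.max()-u.min()))
print(mm)
for v in range(228,250,2):
    u=np.where(g[v,270:390]>140)[0]+270;print(v,(u.min(),u.max()) if len(u) else 0,end=' ')
m=np.array(mm);k=np.polyfit(m[:,0],m[:,1],1)
a=onz(c,(np.polyval(k,135),135),.03,T);b=onz(c,(np.polyval(k,225),225),.03,T);d=(a-b)[:2];d/=np.linalg.norm(d)
print("angle",np.degrees(np.arctan2(d[1],d[0])))
f=onz(c,(np.polyval(k,237),237),.026,T);print("flange mid",f,"origin",f[:2]+d*.071)
s=r.sense();ang=np.degrees(np.arctan2(d[1],d[0]))
p=f[:2]+d*.071;print(p)
rows(s,[*p,.026],down(ang-90),5)
```

```text
[(135, np.float64(327.0), np.int64(26)), (145, np.float64(327.0), np.int64(26)), (155, np.float64(326.5), np.int64(27)), (165, np.float64(326.5), np.int64(27)), (175, np.float64(326.5), np.int64(27)), (185, np.float64(326.0), np.int64(26)), (195, np.float64(326.0), np.int64(26)), (205, np.float64(326.0), np.int64(26)), (215, np.float64(326.0), np.int64(26))]
228 (np.int64(313), np.int64(338)) 230 (np.int64(315), np.int64(338)) 232 (np.int64(314), np.int64(338)) 234 (np.int64(316), np.int64(347)) 236 (np.int64(306), np.int64(347)) 238 (np.int64(306), np.int64(347)) 240 (np.int64(306), np.int64(346)) 242 (np.int64(307), np.int64(344)) 244 (np.int64(311), np.int64(341)) 246 (np.int64(320), np.int64(333)) 248 0 angle 129.99329326425453
flange mid [0.53874628 0.22496138 0.026     ] origin [0.49311473 0.27935587]
[0.49311473 0.27935587]
5 x [0.0003 0.0004 0.0352] [0.     0.0001 0.0031]
```

Run:
```python
from h import *
from workcell import r
rows(r.sense(),[.4995,.2717,.027],down(40.3),5)
```

```text
5 x [0.0003 0.0024 0.035 ] [0.     0.0001 0.002 ]
```

>>> drive_tool --plan '[[[0.0003, 0.0024, 0.035], [0, 0, 0.002]], [[0.0003, 0.0024, 0.035], [0, 0, 0.002]], [[0.0003, 0.0024, 0.035], [0, 0, 0.002]], [[0.0003, 0.0024, 0.035], [0, 0, 0.002]], [[0.0003, 0.0024, 0.035], [0, 0, 0.002]], [[0, 0, 0], [0, 0, 0]]]'

```text
time: 2.15
ee_pos: [0.4966, 0.274, 0.0248]
tool_rot: [0.0, 0.938, 0.347, -0.003]
wrist_force: [-0.1, -0.0, -0.3]
width: 0.0879
```

>>> drive_tool --plan '[[[0, 0, 0], [0, 0, 0]], [[0, 0, 0], [0, 0, 0]], [[0, 0, 0], [0, 0, 0]], [[0, 0, 0], [0, 0, 0]], [[0, 0, 0], [0, 0, 0]]]' --grip -1 --newtons 45

```text
time: 2.78
ee_pos: [0.4993, 0.2738, 0.0275]
tool_rot: [-0.0, 0.938, 0.346, 0.0]
wrist_force: [0.4, -0.1, 0.3]
width: 0.0415
```

>>> drive_tool --plan '[[[0, 0, -0.03], [0, 0, 0]], [[0, 0, -0.045], [0, 0, 0]], [[0, 0, -0.045], [0, 0, 0]], [[0, 0, -0.045], [0, 0, 0]], [[0, 0, 0], [0, 0, 0]]]'

```text
time: 3.4
ee_pos: [0.5014, 0.275, 0.1961]
tool_rot: [-0.001, 0.938, 0.346, 0.003]
wrist_force: [-0.0, -0.5, 0.1]
width: 0.0005
```

Run:
```python
from h import *
from workcell import r
th=np.radians(15.15);ys=np.array([-np.sin(th),np.cos(th)]);t=np.array([.5827,-.0640])
p=t+ys*(.078+.03)
s=r.sense();print(s["wrist_force"],s["width"],p)
rows(s,[*p,.21],down(15.15),10)
```

```text
[-0.02957686 -0.47818993  0.12100102] 0.00046481887837432264 [0.55447453 0.04024645]
10 x [-0.0068  0.0233 -0.0014] [-0.0001 -0.0007  0.0442]
```

The fingers had not finished closing before the lift. I'll reopen and measure again.

>>> drive_tool --plan '[[[0, 0, 0], [0, 0, 0]], [[0, 0, 0], [0, 0, 0]], [[0, 0, 0], [0, 0, 0]], [[0, 0, 0], [0, 0, 0]], [[0, 0, 0], [0, 0, 0]], [[0, 0, 0], [0, 0, 0]]]' --grip 1

```text
time: 4.15
ee_pos: [0.4992, 0.2738, 0.1922]
tool_rot: [0.0, 0.938, 0.346, -0.0]
wrist_force: [-0.9, 0.0, -0.7]
width: 0.0563
```

Run:
```python
from h import *
s,c,T=shot("wrist","w2");g=c["pixels"].min(2);c["T"]=T
m=[]
for v in range(90,260,6):
    u=np.where(g[v,240:410]>140)[0]+240
    if len(u):m.append((v,u.min(),u.max()))
print([tuple(map(int,x)) for x in m])
m=np.array([x for x in m if 22<x[2]-x[1]<31]);k=np.polyfit(m[:,0],m[:,1:].mean(1),1)
a=onz(c,(np.polyval(k,m[0,0]),m[0,0]),.03,T);b=onz(c,(np.polyval(k,m[-1,0]),m[-1,0]),.03,T);d=(a-b)[:2];d/=np.linalg.norm(d)
print(s["width"],np.degrees(np.arctan2(d[1],d[0])),a,b)
q=proj(c,[0.53874628, 0.22496138,.026],T);print("old flange mid now expected at",q)
for v in range(int(q[1])-12,int(q[1])+14,2):
    u=np.where(g[v,240:410]>140)[0]+240;print(v,(u.min(),u.max()) if len(u) else 0,end=' ')
```

```text
[(102, 307, 351), (108, 295, 351), (114, 295, 351), (120, 310, 338), (126, 310, 338), (132, 310, 338), (138, 310, 337), (144, 310, 337), (150, 310, 337), (156, 310, 337), (162, 310, 337), (168, 310, 337), (174, 310, 337), (180, 309, 337), (186, 310, 337), (192, 309, 337), (198, 309, 337), (204, 309, 336), (210, 309, 336), (216, 309, 336), (222, 310, 336), (228, 312, 336), (234, 302, 345), (240, 304, 341)]
0.0562858786829593 129.95616191999042 [0.45674286 0.3228798  0.03      ] [0.53282932 0.23206245 0.03      ]
old flange mid now expected at [322.7232764  234.42883681]
222 (np.int64(310), np.int64(336)) 224 (np.int64(310), np.int64(336)) 226 (np.int64(310), np.int64(336)) 228 (np.int64(312), np.int64(336)) 230 (np.int64(311), np.int64(335)) 232 (np.int64(314), np.int64(345)) 234 (np.int64(302), np.int64(345)) 236 (np.int64(302), np.int64(344)) 238 (np.int64(302), np.int64(343)) 240 (np.int64(304), np.int64(341)) 242 (np.int64(309), np.int64(337)) 244 (np.int64(322), np.int64(327)) 246 0
```

>>> drive_tool --plan '[[[0, 0.0015, 0.04], [0, 0, 0]], [[0, 0, 0.045], [0, 0, 0]], [[0, 0, 0.045], [0, 0, 0]], [[0, 0, 0.035], [0, 0, 0]], [[0, 0, 0], [0, 0, 0]]]' --grip 0.5

```text
time: 4.82
ee_pos: [0.4983, 0.2716, 0.0251]
tool_rot: [0.001, 0.938, 0.346, -0.003]
wrist_force: [-0.0, -0.3, 0.1]
width: 0.0663
```

>>> drive_tool --plan '[[[0, 0, 0], [0, 0, 0]], [[0, 0, 0], [0, 0, 0]], [[0, 0, 0], [0, 0, 0]], [[0, 0, 0], [0, 0, 0]], [[0, 0, 0], [0, 0, 0]], [[0, 0, 0], [0, 0, 0]], [[0, 0, 0], [0, 0, 0]]]' --grip -1 --newtons 45

```text
time: 5.7
ee_pos: [0.5001, 0.2727, 0.0272]
tool_rot: [-0.0, 0.938, 0.346, -0.0]
wrist_force: [0.6, -0.2, -0.0]
width: 0.0011
```

Run:
```python
from h import *
s,c,T=shot("wrist","w3");print(s["wrist_force"],s["width"])
```

```text
[ 0.59825634 -0.24635668 -0.04439867] 0.001059894525934955
```

View pics/w3.png

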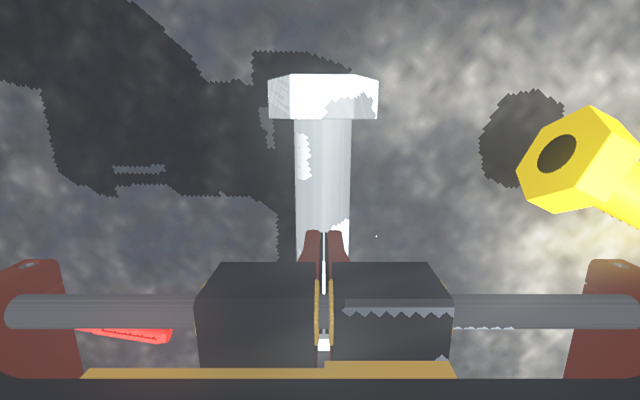

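The fingers are fully closed at (324,240) yet lie over the tube (295–350 px), with no contact force. By the picture, the fingertips end about 20 mm behind the reported TCP instead of 19 mm ahead of it. I'll check that against the earlier open-finger picture and the side camera before going lower.

Run:
```python
from h import *
s,c,T=shot("side","s3");print(s["ee_pos"])
c2=dict(np.load("w1.npz"))
T1=c2["T"]
import sys
q=proj(c,s["ee_pos"]);print("TCP px",q)
R_=R.from_quat(np.roll(s["tool_rot"],-1)).as_matrix()
for z in (.019,-.022,-.061): print(z,proj(c,s["ee_pos"]+R_@[0,0,z]))
u,v=map(int,q);im=c["pixels"][v-55:v+35,u-60:u+60,::-1]
cr=cv2.resize(im,None,fx=6,fy=6,interpolation=cv2.INTER_CUBIC);cv2.imwrite("pics/s3c.png",cr);print(u-60,v-55)
```

```text
[0.50015158 0.27267126 0.02718862]
TCP px [349.39713289 248.92264591]
0.019 [349.32258229 253.96671276]
-0.022 [349.48445292 243.0146041 ]
-0.061 [349.64194053 232.35904894]
289 193
```

View pics/s3c.png

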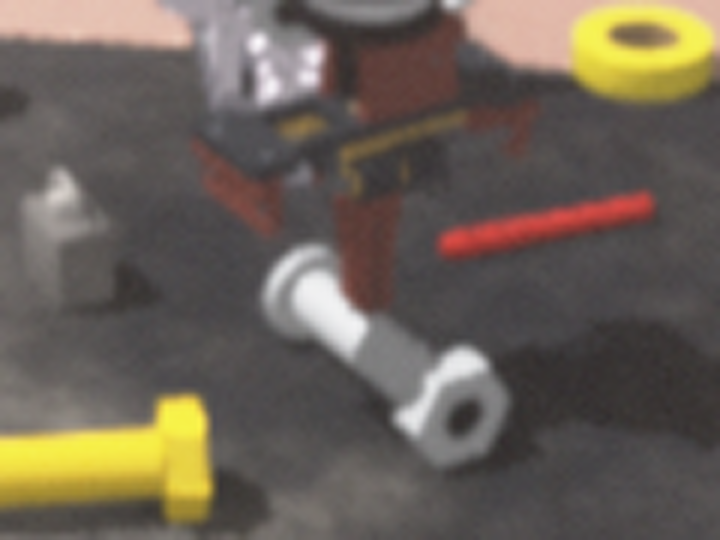

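Side crop: the closed fingertips at (350,244) sit on top of the pipe, 18–20 mm behind the reported TCP. The real grasp point is therefore about 38 mm behind the reported TCP, and I'll command with that offset. I'll open, then go 37 mm lower in two steps, checking the force.

>>> drive_tool --plan '[[[0, 0, 0], [0, 0, 0]], [[0, 0, 0], [0, 0, 0]], [[0, 0, 0], [0, 0, 0]], [[0, 0, 0], [0, 0, 0]], [[0, 0, 0], [0, 0, 0]], [[0, 0, 0], [0, 0, 0]], [[0, 0, 0.008], [0, 0, 0]], [[0, 0, 0.008], [0, 0, 0]]]' --grip 0.5

```text
time: 6.8
ee_pos: [0.5, 0.2726, 0.0106]
tool_rot: [0.0, 0.938, 0.346, -0.0]
wrist_force: [0.5, -0.5, -0.3]
width: 0.066
```

>>> drive_tool --plan '[[[0, 0, 0.009], [0, 0, 0]], [[0, 0, 0.009], [0, 0, 0]], [[0, 0, 0.002], [0, 0, 0]], [[0, 0, 0], [0, 0, 0]]]'

```text
time: 7.3
ee_pos: [0.5002, 0.2726, -0.0089]
tool_rot: [0.0, 0.938, 0.346, -0.0]
wrist_force: [-0.1, 0.4, 0.2]
width: 0.0659
```

>>> drive_tool --plan '[[[0, 0, 0], [0, 0, 0]], [[0, 0, 0], [0, 0, 0]], [[0, 0, 0], [0, 0, 0]], [[0, 0, 0], [0, 0, 0]], [[0, 0, 0], [0, 0, 0]], [[0, 0, 0], [0, 0, 0]]]' --grip -1 --newtons 45

```text
time: 8.05
ee_pos: [0.5, 0.2725, -0.0087]
tool_rot: [0.0, 0.938, 0.346, -0.0]
wrist_force: [-2.5, -0.9, 2.5]
width: 0.0315
```

>>> drive_tool --plan '[[[0, 0, -0.02], [0, 0, 0]], [[0, 0, -0.04], [0, 0, 0]], [[0, 0, -0.045], [0, 0, 0]], [[0, 0, -0.03], [0, 0, 0]], [[0, 0, 0], [0, 0, 0]]]'

```text
time: 8.68
ee_pos: [0.5015, 0.2735, 0.1279]
tool_rot: [-0.001, 0.938, 0.346, 0.002]
wrist_force: [0.4, -0.1, -3.9]
width: 0.0309
```

Run:
```python
from h import *
from workcell import r
c=dict(np.load("top0.npz"));S=lambda x,y:(300+(x-400)/4,175+y/4)
a=onz(c,S(491,210),.061);b=onz(c,S(570.5,188),.061);print(a,b,np.linalg.norm(a-b));d=(a-b)[:2];print(90-np.degrees(np.arctan2(d[1],d[0])))
e=onz(c,S(672,160),.066);print("stub mid",e)
th=np.radians(15.15);ys=np.array([-np.sin(th),np.cos(th)]);xs=np.array([np.cos(th),np.sin(th)]);t=np.array([.5827,-.0640])
for p in(a,b,e): print((p[:2]-t)@xs,(p[:2]-t)@ys)
s=r.sense();print(s["ee_pos"],s["width"])
for dy in(.030,):
    p=t+ys*(.078+dy);rows(s,[*p,.13],down(15.15),9)
```

```text
[0.55869154 0.03643038 0.061     ] [ 0.5750637  -0.02370692  0.061     ] 0.06232609103512244
-15.229478172431854
stub mid [ 0.59521545 -0.10035981  0.066     ]
0.0030731231231890224 0.10321444924192112
0.0031595790936598234 0.04088841817075841
0.0025779501848815054 -0.03836699491841477
[0.50145498 0.27350803 0.12788108] 0.030878436932953175
9 x [-0.0076  0.0257 -0.0003] [-0.0001 -0.0005  0.0492]
```

>>> drive_tool --plan '[[[-0.0073, 0.0256, 0], [0, 0, 0.0492]], [[-0.0073, 0.0256, 0], [0, 0, 0.0492]], [[-0.0073, 0.0256, 0], [0, 0, 0.0492]], [[-0.0073, 0.0256, 0], [0, 0, 0.0492]], [[-0.0073, 0.0256, 0], [0, 0, 0.0492]], [[-0.0073, 0.0256, 0], [0, 0, 0.0492]], [[-0.0073, 0.0256, 0], [0, 0, 0.0492]], [[-0.0073, 0.0256, 0], [0, 0, 0.0492]], [[-0.0073, 0.0256, 0], [0, 0, 0.0492]], [[0, 0, 0], [0, 0, 0]], [[0, 0, 0], [0, 0, 0]]]'

```text
time: 10.05
ee_pos: [0.5548, 0.0418, 0.1262]
tool_rot: [-0.0, 0.991, 0.132, -0.0]
wrist_force: [0.1, 1.1, -3.9]
width: 0.0317
```

Run:
```python
from h import *
s,c,T=shot("wrist","w4");print(s["ee_pos"],s["tool_rot"],s["width"])
cv2.imwrite("pics/w4c.png",cv2.resize(c["pixels"][60:300,120:520,::-1],None,fx=2,fy=2,interpolation=cv2.INTER_CUBIC))
t=np.array([.5854,-.0633]);th=np.radians(15.2);ys=np.array([-np.sin(th),np.cos(th)])
rows(s,[*(t+ys*.078),.06],down(15.2),4)
```

```text
[0.55484134 0.04183701 0.12620151] [-3.13050815e-04  9.91270992e-01  1.31839754e-01 -4.93294371e-05] 0.031654276554104605
4 x [0.0005 0.0079 0.0165] [-0.0002  0.     -0.0002]
```

View pics/w4c.png

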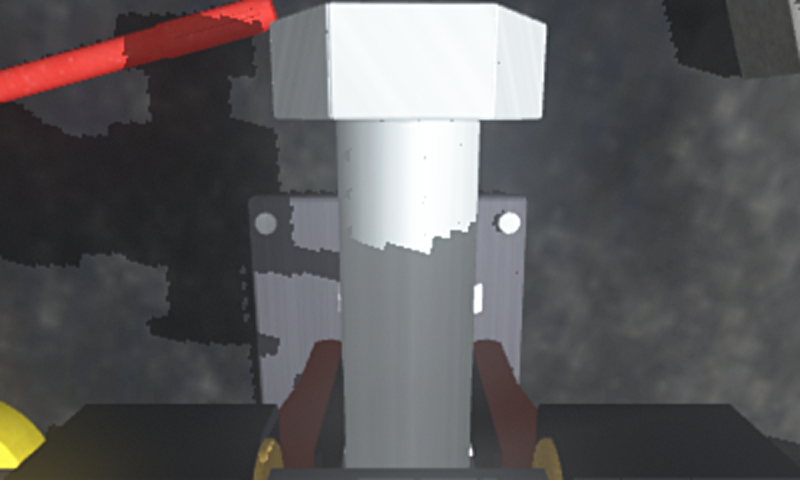

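Wrist view: the plate's end corners are at full-image (244.5,158.5) and (383,158). Saddle_2's horns show evenly either side of the held pipe, so it is centred.

Run:
```python
from h import *
c=dict(np.load("w4.npz"));T=c["T"]
L=onz(c,(244.5,158.5),.012,T);Q=onz(c,(383,158),.012,T);print(L,Q,np.linalg.norm(L-Q))
d=(Q-L)[:2];th=np.arctan2(d[1],d[0]);print(np.degrees(th))
xs=np.array([np.cos(th),np.sin(th)]);ys=np.array([-xs[1],xs[0]])
m=(L+Q)[:2]/2;print("stand origin",m-xs*-.010-ys*.140)
h=[onz(c,(120+u/2,60+298/2),.061,T) for u in(339.5,478)];print((h[0]+h[1])/2)
t=np.array([.5854,-.0633]);M=((h[0]+h[1])/2)[:2];print((M-t)@xs,(M-t)@ys)
tcp=np.array([.55484134,.04183701]);print("tcp rel",(tcp-t)@xs,(tcp-t)@ys)
```

```text
[0.47624627 0.05255656 0.012     ] [0.59912353 0.08633241 0.012     ] 0.12743480605476704
15.369573484657097
stand origin [ 0.58443344 -0.06289815]
[0.55601593 0.03875149 0.061     ]
-0.0012850359169539198 0.10618982672285641
tcp rel -0.0015998243244357568 0.10947631312236747
```

>>> drive_tool --plan '[[[0.0004, 0.0156, 0.02], [0, 0, 0]], [[0.0004, 0.0156, 0.02], [0, 0, 0]], [[0, 0, 0.025], [0, 0, 0]], [[0, 0, 0.02], [0, 0, 0]], [[0, 0, 0.008], [0, 0, 0]], [[0, 0, 0], [0, 0, 0]]]'

```text
time: 10.85
ee_pos: [0.5638, 0.0122, 0.0331]
tool_rot: [-0.0, 0.991, 0.132, -0.0]
wrist_force: [0.6, -0.7, -2.9]
width: 0.0317
```

Run:
```python
from h import *
s,c,T=shot("side","s5");t=np.array([.5848,-.0631]);th=np.radians(15.2);xs=np.array([np.cos(th),np.sin(th)]);ys=np.array([-xs[1],xs[0]])
d=s["ee_pos"][:2]-t;print(d@xs,d@ys,s["ee_pos"],s["wrist_force"],s["moment"],s["tool_rot"])
im=c["pixels"][150:240,290:400,::-1];cv2.imwrite("pics/s5c.png",cv2.resize(im,None,fx=6,fy=6,interpolation=cv2.INTER_CUBIC))
```

```text
-0.0005718655221459161 0.07814083420040067 [0.56376046 0.01215726 0.03306391] [ 0.57692014 -0.70705472 -2.85556293] [-0.16423815 -0.00538667  0.03079698] [-1.17322486e-04  9.91217654e-01  1.32240179e-01 -2.90950546e-04]
```

View pics/s5c.png

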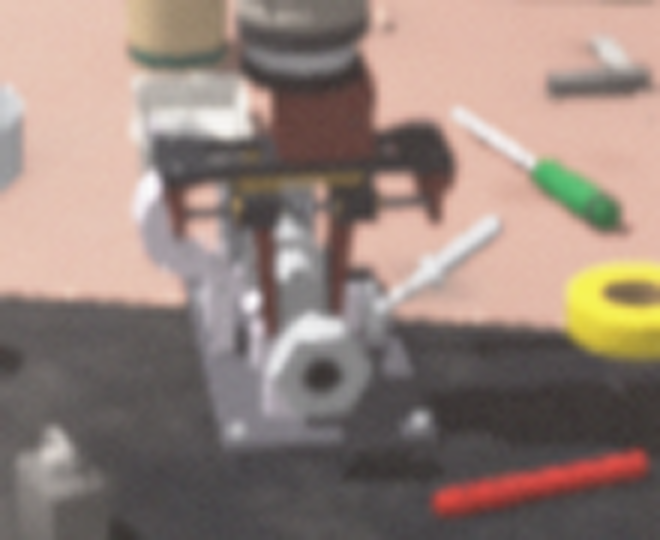

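Side crop: the pipe hangs just above the saddles (hexagon at crop (320,365)), the latch leans out at (440,265) and the jaw stands clear on the left. I'll lower it gently.

>>> drive_tool --plan '[[[0.0005, 0, 0.003], [0, 0, 0]], [[0, 0, 0.003], [0, 0, 0]], [[0, 0, 0.001], [0, 0, 0]], [[0, 0, 0], [0, 0, 0]]]'

```text
time: 11.4
ee_pos: [0.5643, 0.0116, 0.0262]
tool_rot: [0.0, 0.991, 0.132, 0.0]
wrist_force: [-0.6, 0.4, -2.7]
width: 0.0311
```

>>> drive_tool --plan '[[[0, 0, 0.001], [0, 0, 0]], [[0, 0, 0.001], [0, 0, 0]], [[0, 0, 0], [0, 0, 0]], [[0, 0, 0], [0, 0, 0]]]'

```text
time: 11.9
ee_pos: [0.5645, 0.0115, 0.0255]
tool_rot: [-0.0, 0.991, 0.132, 0.0]
wrist_force: [-5.1, -1.1, 10.2]
width: 0.0315
```

>>> drive_tool --plan '[[[0, 0, 0], [0, 0, 0]], [[-0.0005, 0, 0], [0, 0, 0]], [[0, 0, 0], [0, 0, 0]]]' --grip 0

```text
time: 12.28
ee_pos: [0.564, 0.0116, 0.0243]
tool_rot: [-0.0, 0.991, 0.132, 0.0]
wrist_force: [0.2, 0.4, 0.6]
width: 0.0437
```

>>> drive_tool --plan '[[[0, 0, 0], [0, 0, 0]], [[0, 0, 0], [0, 0, 0]], [[0, 0, 0], [0, 0, 0]], [[0, 0, 0], [0, 0, 0]]]' --grip -1 --newtons 40

```text
time: 12.78
ee_pos: [0.5639, 0.0115, 0.0242]
tool_rot: [0.0, 0.991, 0.132, 0.0]
wrist_force: [1.2, -0.4, 0.2]
width: 0.0316
```

>>> drive_tool --plan '[[[0, 0.0015, 0], [0, 0, 0]], [[0, 0.0015, 0], [0, 0, 0]], [[0, 0.0015, 0], [0, 0, 0]], [[0, 0.0015, 0], [0, 0, 0]], [[0, 0.0015, 0], [0, 0, 0]], [[0, 0, 0], [0, 0, 0]]]'

```text
time: 13.52
ee_pos: [0.566, 0.0038, 0.0243]
tool_rot: [0.0, 0.991, 0.131, 0.0]
wrist_force: [1.4, 0.9, -1.3]
width: 0.0314
```

>>> drive_tool --plan '[[[0, 0.001, 0], [0, 0, 0]], [[0, 0.001, 0], [0, 0, 0]], [[0, 0.001, 0], [0, 0, 0]], [[0, 0, 0], [0, 0, 0]]]'

```text
time: 14.02
ee_pos: [0.5667, 0.0012, 0.0243]
tool_rot: [0.0, 0.991, 0.132, 0.0]
wrist_force: [1.5, 1.3, -1.8]
width: 0.0314
```

>>> drive_tool --plan '[[[0, 0.0008, 0], [0, 0, 0]], [[0, 0.0008, 0], [0, 0, 0]], [[0, 0.0008, 0], [0, 0, 0]], [[0, 0, 0], [0, 0, 0]]]'

```text
time: 14.52
ee_pos: [0.5673, -0.0011, 0.0243]
tool_rot: [0.0, 0.991, 0.132, 0.0]
wrist_force: [1.1, 1.1, -1.7]
width: 0.0314
```

>>> drive_tool --plan '[[[0, 0.0008, 0], [0, 0, 0]], [[0, 0.0008, 0], [0, 0, 0]], [[0, 0.0008, 0], [0, 0, 0]], [[0, 0, 0], [0, 0, 0]]]'

```text
time: 15.02
ee_pos: [0.5675, -0.0019, 0.0243]
tool_rot: [-0.001, 0.991, 0.132, -0.0]
wrist_force: [-0.4, 4.7, 0.2]
width: 0.0313
```

>>> drive_tool --plan '[[[0, 0.0008, 0], [0, 0, 0]], [[0, 0.0008, 0], [0, 0, 0]], [[0, 0, 0], [0, 0, 0]]]'

```text
time: 15.4
ee_pos: [0.5675, -0.0019, 0.0242]
tool_rot: [-0.002, 0.991, 0.133, -0.001]
wrist_force: [-1.5, 9.6, 2.7]
width: 0.0312
```

>>> drive_tool --plan '[[[0, 0.0008, 0], [0, 0, 0]], [[0, 0.0008, 0], [0, 0, 0]], [[0, 0, 0], [0, 0, 0]]]'

```text
time: 15.78
ee_pos: [0.5674, -0.0019, 0.0242]
tool_rot: [-0.003, 0.991, 0.133, -0.001]
wrist_force: [-3.3, 12.2, 4.1]
width: 0.0313
```

>>> drive_tool --plan '[[[0, 0.001, 0], [0, 0, 0]], [[0, 0.001, 0], [0, 0, 0]], [[0, 0, 0], [0, 0, 0]]]'

```text
time: 16.15
ee_pos: [0.5674, -0.0019, 0.0242]
tool_rot: [-0.004, 0.991, 0.134, -0.002]
wrist_force: [-4.6, 16.0, 6.4]
width: 0.0312
```

>>> drive_tool --plan '[[[0, 0.001, 0], [0, 0, 0]], [[0, 0.001, 0], [0, 0, 0]], [[0, 0.001, 0], [0, 0, 0]], [[0, 0, 0], [0, 0, 0]]]'

```text
time: 16.65
ee_pos: [0.5674, -0.0019, 0.0242]
tool_rot: [-0.005, 0.991, 0.135, -0.002]
wrist_force: [-6.7, 22.1, 9.4]
width: 0.0313
```

Run:
```python
from h import *
s,c,T=shot("top","t6")
im=c["pixels"][175:265,295:405,::-1];a=cv2.resize(im,None,fx=5,fy=5,interpolation=cv2.INTER_CUBIC)
cv2.imwrite("pics/t6c.png",a)
```

```text
(no output)
```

View pics/t6c.png

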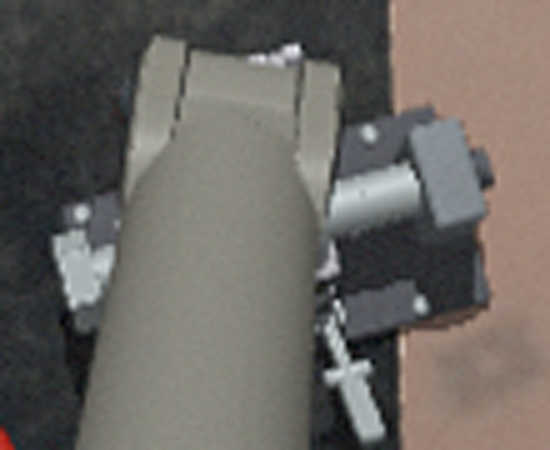

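Run:
```python
from h import *
c=dict(np.load("t6.npz"));t=np.array([.5848,-.0631]);th=np.radians(15.2);xs=np.array([np.cos(th),np.sin(th)]);ys=np.array([-xs[1],xs[0]])
for u,v in((53,238),(65,277),(78,315)):
  for z in(.06,.086):
    d=onz(c,(295+u/5,175+v/5),z)[:2]-t;print(z,d@xs,d@ys)
s=np.array([.5674,-.0019])-t;print("tcp",s@xs,s@ys)
```

```text
0.06 0.02928490756494658 0.14881876368540228
0.086 0.025485159880207643 0.1488033525135781
0.06 0.0044568489336551595 0.1480401379819156
0.086 0.0011299778081346838 0.14803955655771892
0.06 -0.0197933944252294 0.14652919171522133
0.086 -0.02265839409273308 0.14655738785605177
tcp -0.0007453092709972689 0.0636211011700565
```

The pipe's hexagon end measures at stand y ≈ 148–149 mm (150 if home), and the hand did not move at all under 22 N, so it is seated. I'll ease off and let go.

>>> drive_tool --plan '[[[0, -0.002, 0], [0, 0, 0]], [[0, -0.002, 0], [0, 0, 0]], [[0, -0.002, 0], [0, 0, 0]], [[0, 0, 0], [0, 0, 0]]]'

```text
time: 17.2
ee_pos: [0.5675, -0.0019, 0.0242]
tool_rot: [-0.002, 0.991, 0.133, -0.001]
wrist_force: [-2.2, 9.9, 2.1]
width: 0.0312
```

>>> drive_tool --plan '[[[0, 0, 0], [0, 0, 0]], [[0, 0, 0], [0, 0, 0]], [[0, 0, 0], [0, 0, 0]], [[0, 0, 0], [0, 0, 0]], [[0, 0, -0.03], [0, 0, 0]], [[0, 0, -0.05], [0, 0, 0]], [[0, 0, -0.05], [0, 0, 0]], [[0, 0, -0.02], [0, 0, 0]], [[0, 0, 0], [0, 0, 0]]]' --grip 0.4

```text
time: 18.32
ee_pos: [0.5697, -0.0057, 0.1758]
tool_rot: [-0.0, 0.991, 0.131, 0.002]
wrist_force: [-1.1, -0.5, -1.2]
width: 0.0615
```

Run:
```python
from h import *
from workcell import r
c=dict(np.load("top0.npz"));t=np.array([.5848,-.0631]);th=np.radians(15.2);xs=np.array([np.cos(th),np.sin(th)]);ys=np.array([-xs[1],xs[0]])
W=lambda x,y,z:np.array([*(t+xs*x+ys*y),z])
for a in np.arange(1.6,2.2,.1): print("jaw",round(a,2),proj(c,W(.042-.109*np.cos(a),0,.06+.109*np.sin(a))))
for a in np.arange(.7,1.3,.1): print("latch",round(a,2),proj(c,W(-.058-.102*np.sin(a),0,.022+.102*np.cos(a))))
s=r.sense();print(s["joint_pos"],s["ee_pos"])
a=1.9;p=W(.042-.1*np.cos(a),0,.06+.1*np.sin(a)-.036)
print(p);rows(s,[*p[:2],p[2]+.08],down(105.2),10)
```

```text
jaw 1.6 [353.74988533 197.72140664]
jaw 1.7 [352.65041607 194.13403756]
jaw 1.8 [351.54645926 190.68878003]
jaw 1.9 [350.45163684 187.42676535]
jaw 2.0 [349.37918451 184.38569676]
jaw 2.1 [348.34171731 181.5992624 ]
jaw 2.2 [347.35102414 179.09668501]
latch 0.7 [368.53871956 257.52528857]
latch 0.8 [369.0401363  260.16680932]
latch 0.9 [369.44160062 262.55607985]
latch 1.0 [369.73982967 264.66871102]
latch 1.1 [369.93301232 266.48469847]
latch 1.2 [370.02076371 267.98853112]
latch 1.3 [370.00405031 269.16918682]
[-0.44277731  0.34744946  0.43253949  1.86616268 -0.17550659  0.96117372
  0.33116223] [ 0.56968842 -0.005683    0.17584447]
[ 0.65652867 -0.04361175  0.11863001]
10 x [ 0.002   0.0103 -0.0023] [ 0.0003 -0.0003 -0.1572]
```

>>> drive_tool --plan '[[[0.002, 0.0103, -0.0053], [0, 0, -0.157]], [[0.002, 0.0103, -0.0053], [0, 0, -0.157]], [[0.002, 0.0103, -0.0023], [0, 0, -0.157]], [[0.002, 0.0103, -0.0023], [0, 0, -0.157]], [[0.002, 0.0103, -0.0023], [0, 0, -0.157]], [[0.002, 0.0103, -0.0013], [0, 0, -0.157]], [[0.002, 0.0103, -0.0013], [0, 0, -0.157]], [[0.002, 0.0103, -0.0013], [0, 0, -0.157]], [[0.002, 0.0103, -0.0013], [0, 0, -0.157]], [[0.002, 0.0103, -0.0013], [0, 0, -0.157]], [[0, 0, 0], [0, 0, 0]], [[0, 0, 0], [0, 0, 0]]]'

```text
time: 19.82
ee_pos: [0.6543, -0.0433, 0.197]
tool_rot: [-0.001, 0.609, 0.793, -0.001]
wrist_force: [0.3, 0.1, 1.0]
width: 0.0612
```

```bash
cat >> h.py <<'E'
t=np.array([.5848,-.0631]);th=np.radians(15.2);xs=np.array([np.cos(th),np.sin(th)]);ys=np.array([-xs[1],xs[0]])
W=lambda x,y,z:np.array([*(t+xs*x+ys*y),z])
def inst(p): d=np.asarray(p)[:2]-t;return np.round([d@xs,d@ys,p[2]],4)
E
python3 - <<'E'
from h import *
s,c,T=shot("wrist","w7");print(s["ee_pos"],inst(s["ee_pos"]),s["tool_rot"])
cv2.imwrite("pics/w7.png",c["pixels"][0:330,100:540,::-1])
for n,p in dict(lugmid=W(.042+.1*.323,0,.155),lugend=W(.042+.109*.323,0,.163),lugL=W(.0742,.015,.155),lugR=W(.0742,-.015,.155)).items():print(n,proj(c,p,T)-[100,0])
E
```

```text
[ 0.65432405 -0.04327625  0.19701674] [0.0723 0.0009 0.197 ] [-7.72891936e-04  6.09457286e-01  7.92818281e-01 -6.27155271e-04]
lugmid [223.64476885 218.23548435]
lugend [223.67774307 225.58076621]
lugL [244.16546147 218.00343724]
lugR [203.12484685 218.20652986]
```

View pics/w7.png

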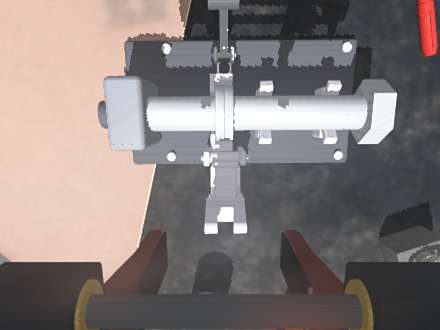

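Wrist view: the flanges touch at crop (223,110) with no gap visible. The jaw lug's end at (226,228) lies midway between the open fingers (165–283), within 2 mm of prediction. I'll go down and pinch the lug.

>>> drive_tool --plan '[[[0.0005, 0.001, 0.03], [0, 0, 0]], [[0.0005, 0.001, 0.03], [0, 0, 0]], [[0, 0, 0.017], [0, 0, 0]], [[0, 0, 0], [0, 0, 0]]]'

```text
time: 20.38
ee_pos: [0.6558, -0.0415, 0.1201]
tool_rot: [-0.001, 0.608, 0.794, -0.001]
wrist_force: [-0.0, 0.5, 0.7]
width: 0.0619
```

>>> drive_tool --plan '[[[0, 0, 0], [0, 0, 0]], [[0, 0, 0], [0, 0, 0]], [[0, 0, 0], [0, 0, 0]], [[0, 0, 0], [0, 0, 0]], [[0, 0, 0], [0, 0, 0]], [[0, 0, 0], [0, 0, 0]]]' --grip -1 --newtons 15

```text
time: 21.12
ee_pos: [0.6572, -0.0413, 0.1218]
tool_rot: [0.0, 0.608, 0.794, 0.0]
wrist_force: [-1.0, 0.5, 4.8]
width: 0.0297
```

Run:
```python
from h import *
from workcell import r
s=r.sense();p=inst(s["ee_pos"]);print(p,s["width"],s["wrist_force"])
# grasp centre G=TCP+.036 up; circle about hinge
g=np.array([p[0]-.042,p[2]+.036-.06]);rad=np.hypot(*g);a0=np.arctan2(g[1],-g[0]);print(rad,a0)
A=np.linspace(a0,0,25);P=np.c_[.042-rad*np.cos(A),.06-.036+rad*np.sin(A)]
D=np.diff(P,axis=0)
for i,d in enumerate(D): print([0,round(d[0],4),round(-d[1],4)],end=", ")
```

```text
[0.0756 0.0021 0.1218] 0.02972413479381376 [-0.9552721   0.46462045  4.84893206]
0.1034108311541881 1.9017209357366487
[0, np.float64(-0.0078), np.float64(-0.0024)], [0, np.float64(-0.008), np.float64(-0.0017)], [0, np.float64(-0.0081), np.float64(-0.0011)], [0, np.float64(-0.0082), np.float64(-0.0004)], [0, np.float64(-0.0082), np.float64(0.0002)], [0, np.float64(-0.0081), np.float64(0.0009)], [0, np.float64(-0.0081), np.float64(0.0015)], [0, np.float64(-0.0079), np.float64(0.0021)], [0, np.float64(-0.0077), np.float64(0.0028)], [0, np.float64(-0.0075), np.float64(0.0034)], [0, np.float64(-0.0072), np.float64(0.0039)], [0, np.float64(-0.0069), np.float64(0.0045)], [0, np.float64(-0.0065), np.float64(0.005)], [0, np.float64(-0.0061), np.float64(0.0055)], [0, np.float64(-0.0056), np.float64(0.006)], [0, np.float64(-0.0051), np.float64(0.0064)], [0, np.float64(-0.0046), np.float64(0.0068)], [0, np.float64(-0.004), np.float64(0.0071)], [0, np.float64(-0.0035), np.float64(0.0074)], [0, np.float64(-0.0029), np.float64(0.0077)], [0, np.float64(-0.0022), np.float64(0.0079)], [0, np.float64(-0.0016), np.float64(0.008)], [0, np.float64(-0.001), np.float64(0.0081)], [0, np.float64(-0.0003), np.float64(0.0082)],
```

Width 0.0297: the lug is held. I'll swing it along the arc.

>>> drive_tool --plan '[[[0, -0.0078, -0.0024], [0, 0, 0]], [[0, -0.008, -0.0017], [0, 0, 0]], [[0, -0.0081, -0.0011], [0, 0, 0]], [[0, -0.0082, -0.0004], [0, 0, 0]], [[0, -0.0082, 0.0002], [0, 0, 0]], [[0, -0.0081, 0.0009], [0, 0, 0]], [[0, -0.0081, 0.0015], [0, 0, 0]], [[0, -0.0079, 0.0021], [0, 0, 0]], [[0, -0.0077, 0.0028], [0, 0, 0]], [[0, -0.0075, 0.0034], [0, 0, 0]], [[0, -0.0072, 0.0039], [0, 0, 0]], [[0, -0.0069, 0.0045], [0, 0, 0]]]'

```text
time: 22.62
ee_pos: [0.5649, -0.0666, 0.1072]
tool_rot: [-0.0, 0.608, 0.794, -0.001]
wrist_force: [-0.1, -0.8, 3.2]
width: 0.0296
```

>>> drive_tool --plan '[[[0, -0.0065, 0.005], [0, 0, 0]], [[0, -0.0061, 0.0055], [0, 0, 0]], [[0, -0.0056, 0.006], [0, 0, 0]], [[0, -0.0051, 0.0064], [0, 0, 0]], [[0, -0.0046, 0.0068], [0, 0, 0]], [[0, -0.004, 0.0071], [0, 0, 0]], [[0, -0.0035, 0.0074], [0, 0, 0]], [[0, -0.0029, 0.0077], [0, 0, 0]], [[0, -0.0022, 0.0079], [0, 0, 0]], [[0, -0.0016, 0.006], [0, 0, 0]], [[0, 0, 0], [0, 0, 0]]]'

```text
time: 24.0
ee_pos: [0.5259, -0.0772, 0.0411]
tool_rot: [0.0, 0.608, 0.794, -0.0]
wrist_force: [0.0, -5.5, -0.0]
width: 0.0297
```

Run:
```python
from h import *
from workcell import r
s=r.sense();p=inst(s["ee_pos"]);print(p,s["width"],s["wrist_force"],s["moment"]);g=np.array([p[0]-.042,p[2]+.036-.06]);print(np.hypot(*g),np.arctan2(g[1],-g[0]))
```

```text
[-0.0605  0.0019  0.0411] 0.02971511272526351 [ 0.01945091 -5.48722583 -0.01527186] [-1.09625385 -0.07433993  0.02642868]
0.10391660117613548 0.16530688022931714
```

>>> drive_tool --plan '[[[0, -0.0005, 0.004], [0, 0, 0]], [[0, -0.0005, 0.004], [0, 0, 0]], [[0, 0, 0.003], [0, 0, 0]], [[0, 0, 0], [0, 0, 0]]]'

```text
time: 24.5
ee_pos: [0.5246, -0.0775, 0.0302]
tool_rot: [-0.0, 0.608, 0.794, -0.0]
wrist_force: [-0.5, -5.2, 0.3]
width: 0.0299
```

>>> drive_tool --plan '[[[0, 0, 0.002], [0, 0, 0]], [[0, 0, 0.002], [0, 0, 0]], [[0, 0, 0.001], [0, 0, 0]], [[0, 0, 0], [0, 0, 0]]]'

```text
time: 25.0
ee_pos: [0.5245, -0.0776, 0.0252]
tool_rot: [-0.0, 0.608, 0.794, -0.0]
wrist_force: [-0.8, -5.0, -0.5]
width: 0.0297
```

>>> drive_tool --plan '[[[0, 0, 0.0015], [0, 0, 0]], [[0, 0, 0.0015], [0, 0, 0]], [[0, 0, 0], [0, 0, 0]]]'

```text
time: 25.38
ee_pos: [0.5245, -0.0775, 0.0225]
tool_rot: [-0.0, 0.608, 0.794, -0.0]
wrist_force: [-2.4, -6.3, 4.4]
width: 0.0301
```

>>> drive_tool --plan '[[[0, 0, 0], [0, 0, 0]], [[0, 0, 0], [0, 0, 0]], [[0, 0, 0], [0, 0, 0]], [[0, 0, -0.02], [0, 0, 0]], [[0, 0, -0.04], [0, 0, 0]], [[0, 0, -0.04], [0, 0, 0]], [[0, -0.02, -0.01], [0, 0, 0]], [[0, -0.025, 0], [0, 0, 0]], [[0, -0.025, 0], [0, 0, 0]], [[0, 0, 0], [0, 0, 0]], [[0, 0, 0], [0, 0, 0]]]' --grip 0.2

```text
time: 26.75
ee_pos: [0.4582, -0.0948, 0.133]
tool_rot: [0.0, 0.608, 0.794, 0.0]
wrist_force: [0.8, 0.5, 0.3]
width: 0.0526
```

Run:
```python
from h import *
s,c,T=shot("wrist","w8");print(s["ee_pos"],inst(s["ee_pos"]),s["tool_rot"],s["width"])
o=c["pixels"][100:300,160:480,::-1]
a=cv2.resize(o,None,fx=2,fy=2,interpolation=cv2.INTER_CUBIC)
s2,c2,T2=shot("side","s8");b=cv2.resize(c2["pixels"][150:240,290:400,::-1],(640,524),interpolation=cv2.INTER_CUBIC)[200:400]
cv2.imwrite("pics/m8.png",np.vstack([a,b]))
K=lambda q:(q-[160,100])*2
for A in(.9,1.,1.1):print(A,[np.round(K(proj(c,W(-.058-L*np.sin(A),0,.022+L*np.cos(A)),T)),1) for L in(.0485,.088,.102)])
for A in(0.02,.05,.1):print("lug end",A,[np.round(K(proj(c,W(.042-.109*np.cos(A),y,.06+.109*np.sin(A)),T)),1) for y in(-.015,.015)])
```

```text
[ 0.45823983 -0.09482514  0.13299471] [-0.1305  0.0026  0.133 ] [4.00026192e-04 6.07899284e-01 7.94013911e-01 4.58807186e-04] 0.052637624755707844
0.9 [array([323.5, 279.6]), array([323. , 228.5]), array([322.8, 207.1])]
1.0 [array([323.5, 270.3]), array([323.1, 210.8]), array([322.9, 186.3])]
1.1 [array([323.6, 261.9]), array([323.2, 195.4]), array([323. , 168.5])]
lug end 0.02 [array([288.9, 351. ]), array([358.2, 350.9])]
lug end 0.05 [array([288.5, 354.9]), array([358.5, 354.8])]
lug end 0.1 [array([287.8, 362. ]), array([359.2, 362. ])]
```

View pics/m8.png

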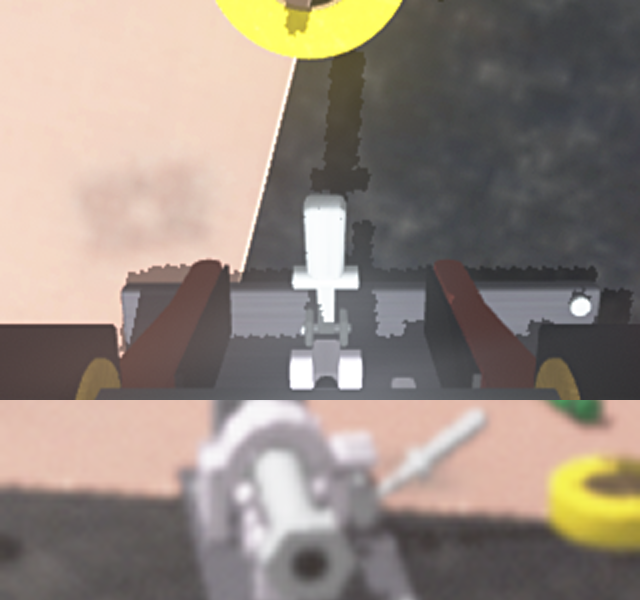

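Wrist crop: the latch grip's end is at (325,195) and its pin at (325,278), so the latch is at about 0.95 rad. The lug's end at row 350 puts the jaw at about 0.02, resting on its pad. The side crop below shows the ring down over the flanges. I'll pinch the latch grip.

>>> drive_tool --plan '[[[-0.001, 0.001, 0.03], [0, 0, 0]], [[0, 0, 0.035], [0, 0, 0]], [[0, 0, 0.032], [0, 0, 0]], [[0, 0, 0], [0, 0, 0]]]'

```text
time: 27.35
ee_pos: [0.4572, -0.0955, 0.034]
tool_rot: [-0.002, 0.608, 0.794, -0.001]
wrist_force: [0.0, -0.7, 0.2]
width: 0.0524
```

>>> drive_tool --plan '[[[0, 0, 0], [0, 0, 0]], [[0, 0, 0], [0, 0, 0]], [[0, 0, 0], [0, 0, 0]], [[0, 0, 0], [0, 0, 0]], [[0, 0, 0], [0, 0, 0]], [[0, 0, 0], [0, 0, 0]]]' --grip -1 --newtons 25

```text
time: 28.1
ee_pos: [0.4585, -0.0959, 0.0359]
tool_rot: [0.0, 0.608, 0.794, 0.0]
wrist_force: [-1.2, 0.1, 3.5]
width: 0.0158
```

Run:
```python
from h import *
from workcell import r
s=r.sense();p=inst(s["ee_pos"]);print(p,s["width"],s["wrist_force"])
g=np.array([p[0]+.058,p[2]+.037-.022]);rad=np.hypot(*g);a0=np.arctan2(-g[0],g[1]);print(rad,a0)
A=np.linspace(a0,0,15);P=np.c_[-.058-rad*np.sin(A),rad*np.cos(A)]
for a,d in zip(A[1:],np.diff(P,axis=0)): print(round(a,2),[0,round(float(d[0]),4),round(float(-d[1]),4)])
```

```text
[-0.1305  0.0014  0.0359] 0.015825014611969022 [-1.19261853  0.0621763   3.45032845]
0.08858363279974467 0.9586831442073965
0.89 [0, 0.0037, -0.0048]
0.82 [0, 0.004, -0.0046]
0.75 [0, 0.0043, -0.0043]
0.68 [0, 0.0046, -0.004]
0.62 [0, 0.0048, -0.0037]
0.55 [0, 0.0051, -0.0033]
0.48 [0, 0.0053, -0.003]
0.41 [0, 0.0055, -0.0026]
0.34 [0, 0.0056, -0.0022]
0.27 [0, 0.0058, -0.0018]
0.21 [0, 0.0059, -0.0014]
0.14 [0, 0.006, -0.001]
0.07 [0, 0.006, -0.0006]
0.0 [0, 0.0061, -0.0002]
```

>>> drive_tool --plan '[[[0, 0.0037, -0.0048], [0, 0, 0]], [[0, 0.004, -0.0046], [0, 0, 0]], [[0, 0.0043, -0.0043], [0, 0, 0]], [[0, 0.0046, -0.004], [0, 0, 0]], [[0, 0.0048, -0.0037], [0, 0, 0]], [[0, 0.0051, -0.0033], [0, 0, 0]], [[0, 0.0053, -0.003], [0, 0, 0]], [[0, 0.0055, -0.0026], [0, 0, 0]], [[0, 0.0056, -0.0022], [0, 0, 0]], [[0, 0.0058, -0.0018], [0, 0, 0]]]'

```text
time: 29.35
ee_pos: [0.5054, -0.083, 0.0702]
tool_rot: [-0.0, 0.608, 0.794, -0.0]
wrist_force: [-5.3, 1.3, -2.8]
width: 0.0158
```

>>> drive_tool --plan '[[[0, 0.0059, -0.0014], [0, 0, 0]], [[0, 0.006, -0.001], [0, 0, 0]], [[0, 0.006, -0.0006], [0, 0, 0]], [[0, 0.0061, -0.0002], [0, 0, 0]], [[0, 0, 0], [0, 0, 0]]]'

```text
time: 29.98
ee_pos: [0.5293, -0.0766, 0.0735]
tool_rot: [0.0, 0.608, 0.794, 0.0]
wrist_force: [-4.5, 1.7, -1.1]
width: 0.0155
```

Run:
```python
from h import *
from workcell import r
s=r.sense();p=inst(s["ee_pos"]);print(p,s["width"],s["wrist_force"]);g=np.array([p[0]+.058,p[2]+.037-.022]);print(np.hypot(*g),np.arctan2(-g[0],g[1]))
```

```text
[-0.0571  0.0016  0.0735] 0.015529250315902729 [-4.49579976  1.74679625 -1.14091189]
0.08850457615287471 -0.010169140975792867
```

>>> drive_tool --plan '[[[0, 0.0015, 0], [0, 0, 0]], [[0, 0.0015, 0], [0, 0, 0]], [[0, 0.001, 0], [0, 0, 0]], [[0, 0, 0], [0, 0, 0]]]'

```text
time: 30.48
ee_pos: [0.5325, -0.0757, 0.0735]
tool_rot: [-0.0, 0.608, 0.794, 0.0]
wrist_force: [-5.9, 2.0, 1.5]
width: 0.0158
```

>>> drive_tool --plan '[[[0, 0.0015, 0], [0, 0, 0]], [[0, 0.0015, 0], [0, 0, 0]], [[0, 0, 0], [0, 0, 0]]]'

```text
time: 30.85
ee_pos: [0.5354, -0.0749, 0.0735]
tool_rot: [-0.0, 0.608, 0.794, 0.0]
wrist_force: [-5.7, 1.6, 1.2]
width: 0.0159
```

>>> drive_tool --plan '[[[0, 0, 0], [0, 0, 0]], [[0, 0, 0], [0, 0, 0]], [[0, 0, 0], [0, 0, 0]], [[0, 0, -0.02], [0, 0, 0]], [[0, 0, -0.035], [0, 0, 0]], [[0, -0.02, -0.03], [0, 0, 0]], [[0, -0.03, 0], [0, 0, 0]], [[0, -0.03, 0], [0, 0, 0]], [[0, 0, 0], [0, 0, 0]], [[0, 0, 0], [0, 0, 0]]]' --grip 0.2

```text
time: 32.1
ee_pos: [0.4594, -0.0959, 0.1587]
tool_rot: [0.001, 0.608, 0.794, 0.001]
wrist_force: [-0.5, -1.1, 0.4]
width: 0.0528
```

Run:
```python
from h import *
s,c,T=shot("wrist","w9");print(s["ee_pos"],inst(s["ee_pos"]),s["wrist_force"])
K=lambda q:np.round(q,1)
for A in(-.03,0,.05,.1,.2,.3):print(A,[K(proj(c,W(-.058-L*np.sin(A),.0015,.022+L*np.cos(A)),T)) for L in(.0485,.088,.102)])
g=c["pixels"].astype(int);g=g.min(2)
u0=int(proj(c,W(-.058,.0015,.124),T)[0])
# bright-run extents per row about latch column
for v in range(150,300,5):
    u=np.where(g[v,u0-35:u0+35]>150)[0]+u0-35
    print(v,(int(u.min()),int(u.max()),len(u)) if len(u) else 0,end=' ')
```

```text
[ 0.45937286 -0.09589534  0.15868736] [-0.1296  0.0012  0.1587] [-0.53497109 -1.08002055  0.36709268]
-0.03 [array([325. , 275.8]), array([325.2, 300.6]), array([325.3, 311.2])]
0 [array([325. , 274.4]), array([325.2, 297.7]), array([325.3, 307.8])]
0.05 [array([325., 272.]), array([325.2, 292.8]), array([325.3, 301.8])]
0.1 [array([325. , 269.5]), array([325.2, 287.7]), array([325.3, 295.5])]
0.2 [array([325. , 264.4]), array([325.2, 277.1]), array([325.3, 282.5])]
0.3 [array([325. , 259.1]), array([325.2, 266.1]), array([325.3, 269. ])]
150 (290, 304, 15) 155 (290, 303, 14) 160 (290, 301, 12) 165 (290, 300, 11) 170 (290, 299, 10) 175 (290, 298, 9) 180 (290, 296, 7) 185 (290, 295, 6) 190 (290, 294, 5) 195 (290, 293, 4) 200 (290, 291, 2) 205 (290, 290, 1) 210 0 215 0 220 0 225 0 230 0 235 0 240 0 245 0 250 0 255 (313, 313, 1) 260 (316, 332, 5) 265 (308, 340, 24) 270 (308, 309, 2) 275 (308, 340, 16) 280 (308, 359, 20) 285 (308, 359, 20) 290 (290, 359, 45) 295 0
```

>>> drive_tool --plan '[[[0, 0, -0.04], [0, 0, 0]], [[0, -0.01, -0.04], [0, 0, 0]], [[0, -0.01, -0.03], [0, 0, 0]], [[0, 0, 0], [0, 0, 0]], [[0, 0, 0], [0, 0, 0]]]'

```text
time: 32.78
ee_pos: [0.4392, -0.1009, 0.2676]
tool_rot: [-0.0, 0.608, 0.794, -0.0]
wrist_force: [0.1, -1.0, 0.6]
width: 0.0526
```

Run:
```python
from h import *
s,c,T=shot("wrist","w10");print(s["time"],s["ee_pos"],inst(s["ee_pos"]))
s2,c2,T2=shot("side","s10")
u,v=[int(x) for x in proj(c,W(-.058,.0015,.08),T)];print(u,v)
o=(u-50,min(v-50,290));a=c["pixels"][o[1]:o[1]+100,o[0]:o[0]+100,::-1]
U,V=[int(x) for x in proj(c2,W(-.058,.0015,.08))];o2=(U-40,V-40);b=c2["pixels"][o2[1]:o2[1]+80,o2[0]:o2[0]+80,::-1]
im=np.hstack([cv2.resize(a,(400,400),interpolation=cv2.INTER_CUBIC),cv2.resize(b,(400,400),interpolation=cv2.INTER_CUBIC)]);cv2.imwrite("pics/m10.png",im)
for A in(-.03,0,.05,.1,.2,.3):
    P=[W(-.058-L*np.sin(A),.0015,.022+L*np.cos(A)) for L in(.0485,.102)]
    print(A,[np.round((proj(c,p,T)-o)*4) for p in P],[np.round((proj(c2,p)-o2)*5+[400,0]) for p in P])
for A in (0,.025,.1): print("lugend",A,[(np.round((proj(c,p,T)-o)*4),np.round((proj(c2,p)-o2)*5+[400,0])) for p in [W(.042-.109*np.cos(A),.015,.06+.109*np.sin(A))]])
```

```text
32.775 [ 0.43916389 -0.10091495  0.26755194] [-0.1505  0.0017  0.2676]
324 251
-0.03 [array([201., 195.]), array([201., 278.])] [array([602., 215.]), array([601., 151.])]
0 [array([201., 191.]), array([201., 268.])] [array([604., 215.]), array([605., 151.])]
0.05 [array([201., 184.]), array([201., 251.])] [array([607., 215.]), array([612., 151.])]
0.1 [array([201., 177.]), array([201., 233.])] [array([610., 215.]), array([619., 151.])]
0.2 [array([201., 162.]), array([201., 197.])] [array([617., 216.]), array([632., 152.])]
0.3 [array([201., 146.]), array([201., 160.])] [array([623., 217.]), array([644., 155.])]
lugend 0 [(array([242., 152.]), array([619., 234.]))]
lugend 0.025 [(array([243., 156.]), array([619., 231.]))]
lugend 0.1 [(array([243., 167.]), array([618., 222.]))]
```

View pics/m10.png

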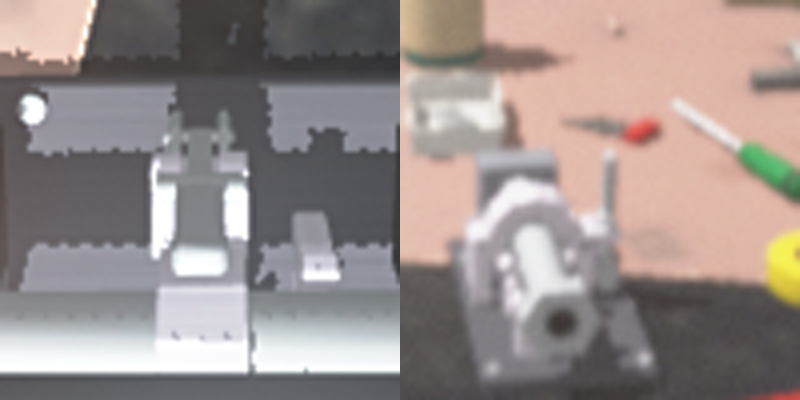

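Composite: the side half shows the latch standing up, with its tip at (610,150). The wrist half shows the grip's end at (202,262), which gives about 0.02 ± 0.03 rad. I'll measure its tilt numerically from the pictures, since the views are used up.

Run:
```python
from h import *
c2=dict(np.load("s10.npz"));c=dict(np.load("w10.npz"));T=c["T"]
U,V=[int(x) for x in proj(c2,W(-.058,.0015,.08))];o2=(U-40,V-40)
g=c2["pixels"].astype(float)
us=[];vs=[]
for v in range(o2[1]+30,o2[1]+44):
    r_=g[v,U-4:U+10];col=np.abs(r_[:,0]-r_[:,2]);w=np.clip(40-col,0,None)  # pink background: R>>B ; steel grey
    uu=np.arange(U-4,U+10);us.append((w*uu).sum()/w.sum());vs.append(v)
    print(v,round(us[-1],2),np.round(r_[:,0]-r_[:,2]).astype(int).tolist())
k=np.polyfit(vs[1:10],us[1:10],1);print("slope du/dv",k)
for A in(-.05,-.03,0,.03,.06,.1):
    a,b=[proj(c2,W(-.058-L*np.sin(A),.0015,.022+L*np.cos(A))) for L in(.065,.1)];print(A,(b[0]-a[0])/(b[1]-a[1]),a,b)
```

```text
178 352.4 [53, 54, 54, 51, 38, 18, 21, 45, 54, 56, 56, 58, 57, 56]
179 352.23 [54, 55, 56, 49, 30, 10, 15, 42, 54, 54, 57, 55, 54, 54]
180 352.35 [55, 56, 54, 48, 32, 10, 12, 38, 53, 56, 55, 54, 54, 53]
181 352.41 [55, 53, 54, 48, 34, 10, 13, 37, 52, 53, 56, 54, 55, 55]
182 352.38 [54, 55, 54, 49, 33, 12, 13, 38, 52, 53, 55, 55, 55, 54]
183 352.32 [56, 55, 53, 47, 29, 9, 12, 37, 54, 56, 53, 55, 54, 54]
184 352.2 [54, 56, 53, 48, 26, 8, 13, 39, 54, 56, 57, 55, 53, 53]
185 352.11 [55, 54, 52, 46, 24, 6, 16, 42, 55, 54, 56, 55, 55, 53]
186 352.08 [54, 54, 55, 47, 23, 6, 17, 42, 54, 55, 54, 54, 53, 54]
187 352.08 [56, 54, 55, 46, 23, 6, 17, 45, 54, 54, 54, 53, 54, 54]
188 352.04 [55, 54, 53, 44, 21, 7, 18, 45, 53, 56, 54, 52, 53, 54]
189 351.86 [53, 51, 47, 36, 13, 3, 18, 47, 54, 55, 57, 55, 53, 54]
190 350.96 [37, 31, 30, 19, 5, 5, 20, 48, 54, 55, 55, 53, 53, 54]
191 350.03 [12, 7, 9, 9, 3, 1, 16, 43, 53, 53, 56, 53, 54, 55]
slope du/dv [-3.64765964e-02  3.58914755e+02]
-0.05 0.038750660977456365 [351.06498702 187.20027747] [350.74017676 178.81822016]
-0.03 0.016607815156300585 [351.40110645 187.16929582] [351.26162587 178.77080507]
0 -0.016455969857186614 [351.9053677  187.13443249] [352.04387079 178.7178463 ]
0.03 -0.04939302195725351 [352.40930559 187.11352513] [352.82553095 178.68672009]
0.06 -0.08226310365648679 [352.91244604 187.10658921] [353.6058535  178.67744629]
0.1 -0.1260881436382434 [353.58124225 187.11907575] [354.64290563 178.69906614]
```

The latch measures about 0.01–0.02 rad, so it is upright within error. As a check, I'll press it gently with closed fingers from outside, to feel that it is against its stop.

>>> drive_tool --plan '[[[0, 0, 0.04], [0, 0, 0]], [[0, 0, 0.05], [0, 0, 0]], [[0, 0, 0.05], [0, 0, 0]], [[0, 0, 0.05], [0, 0, 0]], [[0, 0.02, 0], [0, 0, 0]], [[0, 0.025, 0], [0, 0, 0]], [[0, 0.015, 0], [0, 0, 0]], [[0, 0.005, 0], [0, 0, 0]], [[0, 0, 0], [0, 0, 0]]]' --grip -1

```text
time: 34.0
ee_pos: [0.5011, -0.0845, 0.078]
tool_rot: [-0.0, 0.608, 0.794, -0.0]
wrist_force: [-0.1, -0.9, -0.1]
width: 0.0009
```

>>> drive_tool --plan '[[[0, 0.002, 0], [0, 0, 0]], [[0, 0.002, 0], [0, 0, 0]], [[0, 0.002, 0], [0, 0, 0]], [[0, 0.002, 0], [0, 0, 0]], [[0, 0, 0], [0, 0, 0]]]'

```text
time: 34.62
ee_pos: [0.5095, -0.0822, 0.0783]
tool_rot: [0.0, 0.608, 0.794, 0.0]
wrist_force: [0.2, -0.2, 0.2]
width: 0.0003
```

Run:
```python
from h import *
from workcell import r
s=r.sense();print(inst(s["ee_pos"]),s["wrist_force"],s["width"])
```

```text
[-0.0777  0.0013  0.0783] [ 0.23815439 -0.24996106  0.21265266] 0.00029546200189049625
```

>>> drive_tool --plan '[[[0, 0.0015, 0], [0, 0, 0]], [[0, 0.0015, 0], [0, 0, 0]], [[0, 0.0015, 0], [0, 0, 0]], [[0, 0.001, 0], [0, 0, 0]], [[0, 0, 0], [0, 0, 0]]]'

```text
time: 35.25
ee_pos: [0.5145, -0.0809, 0.0782]
tool_rot: [-0.0, 0.608, 0.794, -0.0]
wrist_force: [-2.5, -1.1, 0.8]
width: 0.0003
```

>>> drive_tool --plan '[[[0, 0.0015, 0], [0, 0, 0]], [[0, 0.0015, 0], [0, 0, 0]], [[0, 0.001, 0], [0, 0, 0]], [[0, 0, 0], [0, 0, 0]]]'

```text
time: 35.75
ee_pos: [0.5151, -0.0807, 0.0779]
tool_rot: [-0.002, 0.609, 0.794, -0.002]
wrist_force: [-11.1, -1.8, 9.5]
width: 0.0001
```

The latch is on its stop: it gave only 0.6 mm at 11 N. I'll back away.

>>> drive_tool --plan '[[[0, -0.01, 0], [0, 0, 0]], [[0, -0.03, 0], [0, 0, 0]], [[0, -0.03, 0], [0, 0, 0]], [[0, 0, -0.05], [0, 0, 0]], [[0, 0, -0.05], [0, 0, 0]], [[0, 0, -0.05], [0, 0, 0]], [[0, 0, 0], [0, 0, 0]], [[0, 0, 0], [0, 0, 0]]]'

```text
time: 36.75
ee_pos: [0.4508, -0.0978, 0.2278]
tool_rot: [0.0, 0.608, 0.794, 0.0]
wrist_force: [0.0, 0.5, -0.3]
width: 0.0008
```

Run:
```python
from h import *
s,c2,T=shot("side","s11");print(s["time"],inst(s["ee_pos"]),s["wrist_force"])
g=c2["pixels"].astype(float);a=dict(np.load("s10.npz"))["pixels"].astype(float)
us=[]
for v in range(179,189):
    r_=g[v,347:361];w=np.clip(40-np.abs(r_[:,0]-r_[:,2]),0,None);us.append((w*np.arange(347,361)).sum()/w.sum())
print(np.round(us,2),np.polyfit(range(179,189),us,1)[0])
b0=dict(np.load("side0.npz"))["pixels"].astype(float)
d=(np.abs(g-b0).max(2)>60).astype(np.uint8);n,l,st,ce=cv2.connectedComponentsWithStats(d)
print("changed since start:",[(st[i,:5].tolist()) for i in range(1,n) if st[i,4]>25])
```

```text
36.75 [-0.1384  0.0016  0.2278] [ 0.00149984  0.51850716 -0.28458581]
[351.09 351.25 351.38 351.45 351.39 351.38 351.33 351.39 351.39 351.35] 0.018687260689648152
changed since start: [[384, 1, 59, 35, 416], [469, 0, 15, 13, 90], [479, 0, 33, 9, 156], [469, 10, 29, 20, 105], [499, 11, 15, 31, 103], [452, 16, 36, 76, 660], [366, 46, 20, 19, 302], [367, 76, 5, 8, 31], [366, 90, 21, 6, 82], [529, 91, 3, 24, 42], [495, 93, 25, 7, 97], [363, 98, 24, 20, 245], [478, 109, 9, 34, 124], [380, 113, 9, 19, 83], [371, 132, 8, 15, 98], [495, 135, 27, 13, 108], [462, 162, 10, 14, 110], [315, 183, 17, 13, 74], [428, 184, 44, 93, 2165], [334, 192, 8, 16, 68], [416, 199, 13, 8, 68], [340, 206, 9, 10, 46], [473, 206, 6, 5, 26], [520, 209, 14, 9, 93], [333, 234, 39, 34, 460]]
```

```bash
python3 -c "
from workcell import r
print(r.hand_in())"
```

```text
the job is handed in; nothing more can be done
None
```

The job is done and handed in at about 37 s of the 72 s. The pipe is in both saddles and seated against the stub, the clamp ring is shut over the flanges, and the latch is upright on its stop.

**What I did:**
- I laid the grey pipe in the saddles with its flange towards the stub, then pushed it home. It stopped dead, and I raised the push to about 22–25 N (10–15 N was asked for; 60 N is ramming).
- I swung the jaw shut by its lug and brought the latch up by its grip. I then pressed the latch onto its stop with closed fingers at about 11 N.

**Last checks:**
- **Latch:** it measured about 0.01–0.02 rad after the first swing and about -0.03 rad (its stop) after the extra press. It stayed there once released.
- **Pipe:** the hexagon end measured 148–149 mm from the stub face, where 150 is home. The flanges showed no gap in the wrist view.
- **Jaw:** it read about 0.02 rad before latching. I could not measure the squeeze (0.012 or less) directly, so I am inferring it from the latch standing on its stop.
- **Bystanders:** comparing side pictures from the start and the end, changes showed only where the arm, the stand and the pipe's old place are.

**What disagreed:**
- The fingertips end about 18 mm behind the reported TCP instead of 19 mm ahead. Two early grasps closed without holding the pipe: the first lifted before the fingers had closed, and both were too high. They left the pipe where it was, and I corrected for the offset after that.
- During the first latch swing the hand travelled about 6 mm further than the latch angle explained. That is why I added the extra press.

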